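Load a fresh wax bar into the strap waxer past its sprung flap

TASK

Put the amber wax bar from the wooden stand into the strap waxer: hold it upright, push the sprung flap in the top opening down with its lower end and slide the bar in past the flap. Press it gently down onto the old wax stub inside until the sprung roller below gives by about half of its 14 mm travel, never to the bottom, then let go so that the flap grips the bar and keeps the roller loaded. Never force the bar, and leave the dark bar in its place in the stand.

Things in the scene. Friction and masses are not known exactly. Their poses are not given: they have to be found in the camera images.
- amber_center (a point): centre of the amber (honey-coloured) hard wax bar, half-way up. The bar is 24 x 34 x 140 mm (its x, y, z), stands upright, weighs about 110 g, its upper half wrapped in white paper. It is loose; grip it near the top. Its lower end goes in first; either way round about z fits.
- dark_center (a point): centre of the dark brown wax bar of the same size, wrapped in brown card, standing in the other hole of the stand; not needed, leave it.
- stand: fixed wooden stand, 62 x 158 x 42 mm (x, y, z), origin at the centre of its underside on the bench. Two 28 x 38 mm holes, 32 mm deep, with centres at y = -39 and +39 mm hold the two bars; a bar's lower 32 mm stands inside its hole. Which bar is in which hole varies.
- waxer: the strap waxer: fixed dark green housing with an aluminium top plate on a dark 150 x 104 mm base plate, front to -x; origin on the bench under the centre of its top opening. Its top, 160 mm up, reaches from -24 to +50 mm in x and +-29 mm in y. Inside and unseen, the flat top of the old wax stub, carried by the sprung roller, waits somewhere between 64 and 88 mm below the top face.
- mouth (a point): centre of the waxer's top opening, level with its top face, z up, x and y as the waxer's. The opening is 28.5 mm (x) by 38.5 mm (y) with a 3 mm chamfer: the bar enters upright with its x along the waxer's x, or turned half round. The channel's front wall, at x = -14 mm, guides the bar.
- flap (a joint): brass sprung flap in the mouth, rad: 0 shut (level, 18 mm down), to 1.25 as it is pushed down and in. Hinged at the back (x = +34 mm), 45 mm long. The bar's end opens it with 4 to 8 N, and from 58 mm down (1.0 rad) it rubs on the bar's back face with 2 to 4 N, pressing it to the front wall. It bites if the bar moves back up, so it holds the bar against the roller's spring.
- roller (a joint): how far the sprung roller with the old stub is pressed down, m: 0 = at rest, 0.014 = bottomed. Pressing down on it takes about 2.5 N to start and 0.6 N more for each mm (about 7 N at 7 mm, on top of the rubbing of the flap).
Things that resemble listed ones, but are neither listed nor needed, are in the scene too. What is shaped like the part that bears dark_center but blue or green is not meant.

How it is judged:
By the outcome, as a careful person would: the job done as asked, in the order asked, and still so for the second after the job is handed in, with the robot touching nothing.
It also fails if it takes over 51 s, if anything falls off the work surface, if the arm or the gripper's body presses on something with over 40 N, if the wrist force passes 120 N, or if a joint passes its speed limit or range.

ROBOT

A 7-joint arm with a two-finger parallel gripper is mounted at the origin on a cart in front of the work surface, level with it; the furniture and walls round the work are solid. World frame = base frame: x ahead of the robot, y to its left, z up, the work surface at z = 0. Lengths are in m, angles in rad, forces in N, time in s.
With the tool pointing down it reaches from about 0.425 to 0.8 m from the base axis. Payload 8.3 kg.
Tool frame: the origin (TCP) lies at the very end of the fingers, on their centre line; the grasp point (between the pads) lies 19 mm behind it; z points along the fingers, y is the direction in which the jaws open and shut (so a half turn about z gives the same grasp; the last joint's range is limited). The gripper opens to 85 mm and grips with 20 to 120 N. Pads are 22 mm wide; open, the fingers measure 114 mm over their backs; the gripper's body (76 mm by 85 mm) begins 54 mm behind the grasp point. The pads swing forward as they close: fully open they stand 13 mm farther back than shut.
Start: joints at [1.064, 0.383, 0.016, 1.37, -0.006, 1.388, -0.046], TCP at [0.268, -0.564, 0.231] pointing down, gripper open.
Joint ranges: [-2.95, 2.95], [-0.25, 2.06], [-1.52, 1.56], [0.18, 2.33], [-1.44, 4.58], [0.02, 2.06], [-3.01, 3.01]. Speed limits (rad/s): [2.39, 2.39, 3.01, 3.01, 3.14, 3.14, 3.14].

INTERFACE

Orientations are given as a 3x3 rotation matrix whose columns are the frame's x, y, z axes.
In Python, from plant import telemetry, cams, workorder gives the robot as it stands.
- The arm moves only by the shell command python3 -m handwheel 'ROWS' [FORCE]. ROWS is text: rows parted by semicolons, each of 7 numbers parted by spaces: the turn, a rotation vector about the tool's x, y, z normalised to -1 to 1, where 1 is 45 degrees, then the shift along the tool's x, y, z normalised to -1 to 1, where 1 is 500 mm, then the opening, from -1 (shut) to 1 (fully open), so that 0 is half open. A call has 1 to 20 rows; each row is the pose to reach, as a shift and turn from the pose commanded when the call began, along the tool's axes at that moment; what a row does not reach only later rows make up. A row lasts 1/8 s, in which the tool goes at most 62.5 mm and 10.7 degrees, less where a joint would pass 70% of its speed; a pose out of reach is approached as far as the arm can. A call with a number of a shift or a turn outside -1 to 1 is refused whole. A call with a gripper value outside its range is refused whole. The fingers move at their own pace and stop on an object; FORCE is the grip in N (left out, the last holds). Time passes only in rows, so rows that repeat a pose let the fingers close. It gives the time, the measured TCP pose, the force and the opening at its end, in the units of the state.
- telemetry.read_state(): the state, without advancing time (a new reading comes with each control period).
- cams.capture(name): name is "side" or "top"; returns the picture (384x512x3 uint8, red, green, blue); there is no depth.
- cams.camera_model(name): a dict with "K" (3x3 intrinsics, pixels), "world_from_camera" (4x4, takes a point from camera to world coordinates). Camera axes: x right, y up, looking along -z (the intrinsics and any distortion apply to the point x, -y, -z); pixel columns grow to the right and rows downward; lengths in m; the calibration is good to about 2 mm. A picture is of the moment at which its call begins. camera_model takes no time and is no camera call.
- workorder.job_done(): hands the job in, once; it reports no verdict.
The state is a dict: "t": time; "qpos": joint angles; "qd": joint speeds; "joint_torque": joint torques, N m; "position": TCP position; "orientation": TCP orientation; "ft_force": force on the tool from outside, world axes, zero at the start; "ft_torque": the same for the moment, N m; "finger_gap": finger opening in m.
Only numpy, scipy, OpenCV 4.12 (cv2) and the standard library are available. Lean on these libraries where they do the work, as an engineer would, in place of code of your own. Each camera call takes 0.05 s, during which the arm holds its last target.

## Working session

There is one attempt and no reset: what is moved stays moved. The work goes in short steps, Python scripts to look and compute and a shell command to move; the robot and the scene stay as the last step left them, time stands still between calls to the robot, and variables do not carry over. Pictures are saved under pics/ and viewed, and the job is handed in when it is done.

```bash
ls; mkdir -p pics
python3 - <<'E'
from plant import telemetry, cams, workorder
import cv2,numpy as np
print(telemetry.read_state())
for n in("side","top"):
    im=cams.capture(n); cv2.imwrite(f"pics/{n}0.png",im[:,:,::-1]); m=cams.camera_model(n); print(n,m)
E
```

```text
pics
{'t': 0.0, 'qpos': array([ 1.06408111,  0.38424126,  0.01638855,  1.37120452, -0.00625783,
        1.38821482, -0.04650835]), 'qd': array([-4.49344704e-06,  7.80710962e-04,  1.33452573e-03,  2.22979258e-03,
       -5.24677597e-04, -9.63871432e-05, -7.85765200e-04]), 'joint_torque': array([ 2.41226262e-04, -6.27597141e+01,  8.44373200e-01, -3.71812928e+01,
        1.64726435e-02,  1.42177046e-02, -8.34838033e-06]), 'position': array([ 0.26815014, -0.56396725,  0.23025427]), 'orientation': array([[ 9.03098834e-01,  4.29431725e-01, -9.42855040e-04],
       [ 4.29432751e-01, -9.03097077e-01,  1.78393320e-03],
       [-8.54121211e-05, -2.01596082e-03, -9.99997964e-01]]), 'ft_force': array([-0.12445535,  0.35608553,  0.559195  ]), 'ft_torque': array([ 0.00322859,  0.01403432, -0.0465481 ]), 'finger_gap': 0.08542579515960864}
side {'K': array([[455.34509066,   0.        , 254.5066534 ],
       [  0.        , 455.34509066, 204.87381344],
       [  0.        ,   0.        ,   1.        ]]), 'world_from_camera': array([[-0.99364023,  0.04167263, -0.1046063 ,  0.4072602 ],
       [-0.11187844, -0.47048191,  0.87528852,  0.89907763],
       [-0.01273979,  0.88142507,  0.47215203,  0.57733998],
       [ 0.        ,  0.        ,  0.        ,  1.        ]])}
top {'K': array([[355.75635738,   0.        , 250.4784853 ],
       [  0.        , 355.75635738, 190.0030305 ],
       [  0.        ,   0.        ,   1.        ]]), 'world_from_camera': array([[ 0.01771281,  0.98976115, -0.14163025,  0.3783847 ],
       [-0.99949182,  0.02128274,  0.02373091,  0.04327825],
       [ 0.02650221,  0.14113793,  0.98963514,  0.958327  ],
       [ 0.        ,  0.        ,  0.        ,  1.        ]])}
```

View pics/side0.png

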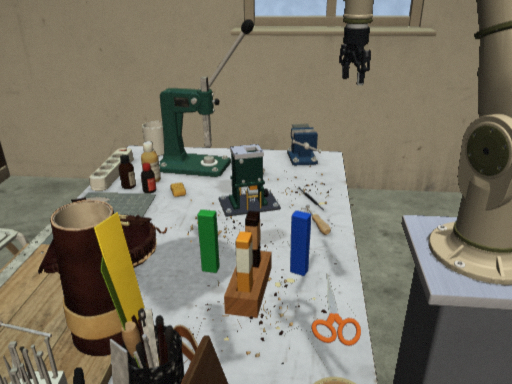

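View pics/top0.png

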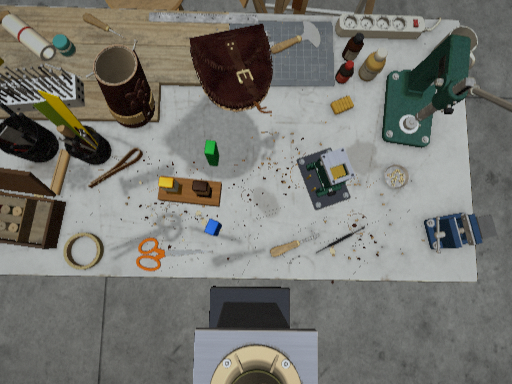

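Run:
```python
import cv2
s=cv2.imread("pics/side0.png");t=cv2.imread("pics/top0.png")
cv2.imwrite("pics/s_bars.png",cv2.resize(s[195:325,190:320],None,fx=4.5,fy=4.5,interpolation=cv2.INTER_CUBIC))
cv2.imwrite("pics/s_wax.png",cv2.resize(s[135:225,205:295],None,fx=6.5,fy=6.5,interpolation=cv2.INTER_CUBIC))
cv2.imwrite("pics/t_bars.png",cv2.resize(t[130:245,145:245],None,fx=5,fy=5,interpolation=cv2.INTER_CUBIC))
cv2.imwrite("pics/t_wax.png",cv2.resize(t[140:215,290:365],None,fx=8,fy=8,interpolation=cv2.INTER_CUBIC))
```

```text
(no output)
```

View pics/s_bars.png

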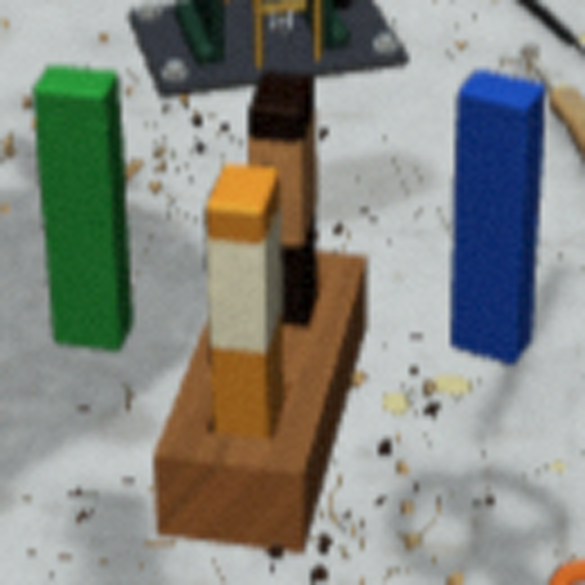

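View pics/s_wax.png

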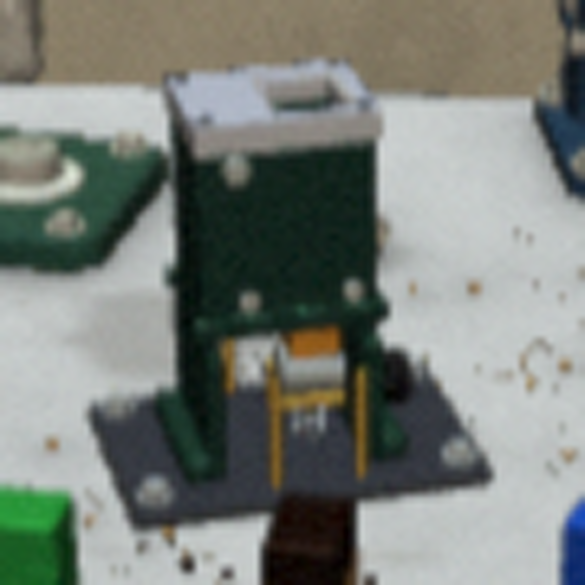

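View pics/t_bars.png

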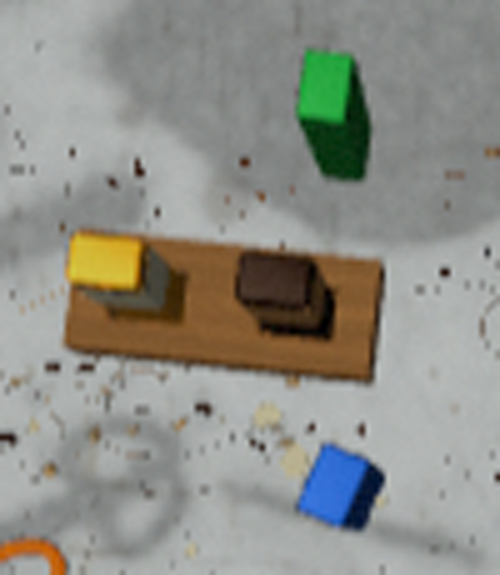

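View pics/t_wax.png

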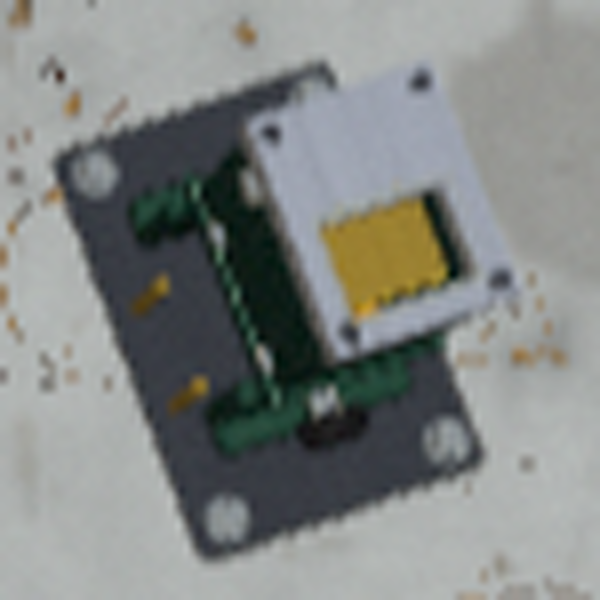

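Run:
```python
import cv2
s=cv2.imread("pics/side0.png");t=cv2.imread("pics/top0.png")
def c(im,n,x0,y0,w,h,f):
    o=cv2.resize(im[y0:y0+h,x0:x0+w],None,fx=f,fy=f,interpolation=cv2.INTER_LANCZOS4)
    for i in range(0,w,5):
        cv2.putText(o,str(x0+i),(i*f,10),0,.35,(0,0,255),1); cv2.line(o,(i*f,0),(i*f,h*f),(0,0,255) if i%10==0 else (200,0,200),1) if 0 else cv2.line(o,(i*f,12),(i*f,20),(0,0,255),1)
    for i in range(0,h,5):
        cv2.putText(o,str(y0+i),(0,i*f+4),0,.35,(0,0,255),1); cv2.line(o,(25,i*f),(33,i*f),(0,0,255),1)
    cv2.imwrite(f"pics/{n}.png",o)
c(s,"a1",225,225,40,80,7)
c(s,"a2",225,140,48,30,14)
c(t,"a3",150,170,80,45,10)
c(t,"a4",316,142,45,46,13)
```

```text
(no output)
```

View pics/a1.png

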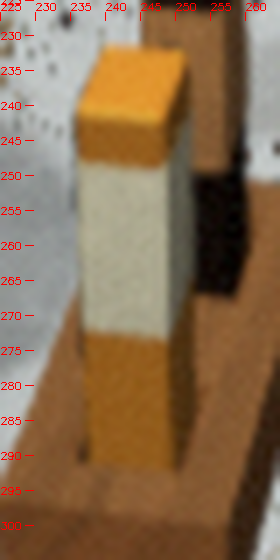

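View pics/a2.png

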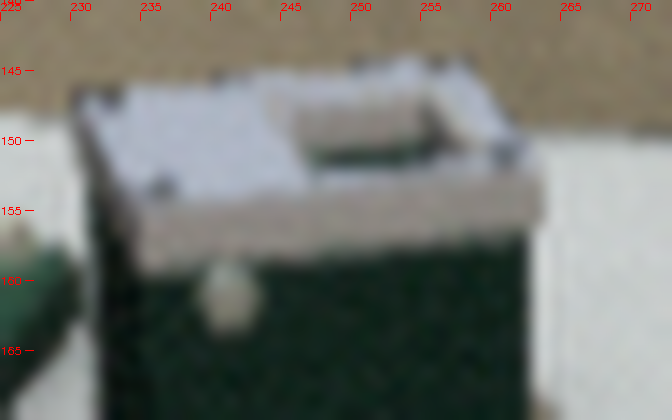

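View pics/a3.png

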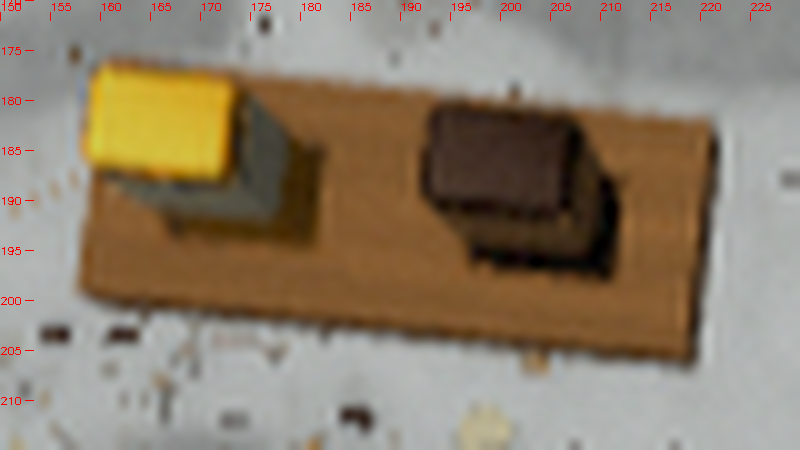

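View pics/a4.png

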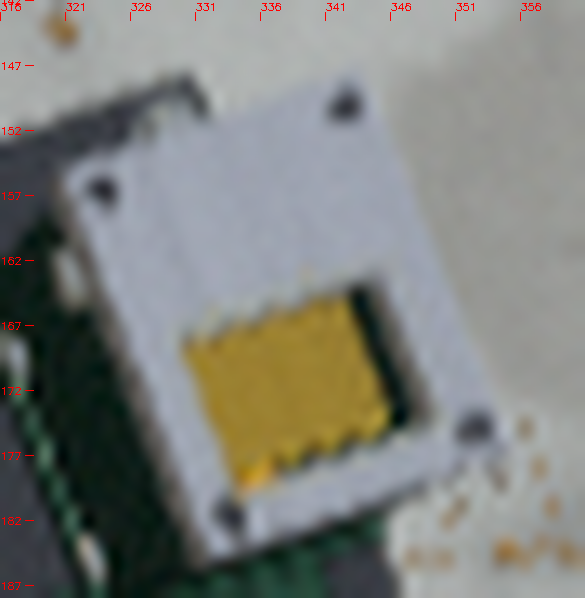

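```bash
cat > h.py <<'E'
import numpy as np
from plant import telemetry,cams
from scipy.optimize import least_squares
def proj(n,P):
    m=cams.camera_model(n);W=m["world_from_camera"];K=m["K"]
    c=(np.atleast_2d(P)-W[:3,3])@W[:3,:3]; c=c*[1,-1,-1]
    u=c@K.T; return u[:,:2]/u[:,2:]
def ray(n,uv):
    m=cams.camera_model(n);W=m["world_from_camera"]
    d=np.linalg.inv(m["K"])@[uv[0],uv[1],1]; return W[:3,3],W[:3,:3]@(d*[1,-1,-1])
def atz(n,uv,z):
    o,d=ray(n,uv); return o+d*(z-o[2])/d[2]
def place(p,L):
    c,s=np.cos(p[3]),np.sin(p[3]);L=np.atleast_2d(L)
    return np.c_[p[0]+c*L[:,0]-s*L[:,1],p[1]+s*L[:,0]+c*L[:,1],p[2]+L[:,2]]
def fit(obs,p0):
    # obs: list (cam, uv, local)
    f=lambda p:np.concatenate([(proj(n,place(p,l))[0]-(np.array(uv)-.5)) for n,uv,l in obs])
    r=least_squares(f,p0); return r.x,r.fun.reshape(-1,2)
E
python3 - <<'E'
from h import *
np.set_printoptions(precision=4,suppress=True)
T=.001
def mk(n,uv,L): return [(n,a,np.array(b)*T) for a,b in zip(uv,L)]
Lw=[(50,29,0),(50,-29,0),(-24,-29,0),(-24,29,0)]
wt=mk("top",[(321,155.7),(344.5,147.4),(354.5,176),(331.8,185.5)],Lw)
ws=mk("side",[(234.6,154.3),(230.4,146.6),(258.6,144.4),(263.6,151.4)],Lw)
mo=mk("top",[(330.2,168.2),(345.2,163.4),(349.2,174.2),(334.5,179.8)],[(15,20,0),(15,-20,0),(-15,-20,0),(-15,20,0)])
Lb=[(12,17,0),(12,-17,0),(-12,-17,0),(-12,17,0)]
bt=mk("top",[(159.8,176.5),(173.8,178.2),(172.6,188.2),(158.5,187)],Lb)
bs=mk("side",[(236.1,241),(240,231.4),(251.9,232.1),(249,242.9)],Lb)
bb=mk("side",[(237.9,291.4),(249.6,292.1)],[(12,17,-108),(-12,17,-108)])
for nm,o,p0 in(("wax",wt+ws,[.45,-.17,.16,.35]),("wax+mouth",wt+ws+mo,[.45,-.17,.16,.35]),("bar",bt+bs,[.45,.2,.15,-.1]),("bar+b",bt+bs+bb,[.45,.2,.15,-.1])):
    x,r=fit(o,p0);print(nm,x,np.degrees(x[3]));print(r.T)
for nm,o,z,p0 in(("wax",wt,.16,[.45,-.17,.35]),("wax",ws,.16,[.45,-.17,.35]),("mo",mo,.16,[.45,-.17,.35]),("bar",bt,.15,[.45,.2,-.1]),("bar",bs+bb,.15,[.45,.2,-.1])):
    f=lambda p:np.concatenate([(proj(n,place([p[0],p[1],z,p[2]],l))[0]-(np.array(uv)-.5)) for n,uv,l in o])
    r=least_squares(f,p0);print(nm,r.x,np.abs(r.fun).max())
E
```

```text
wax [ 0.5421 -0.1802  0.1584  0.3449] 19.76084172782697
[[-0.2965 -0.5611  0.8155  0.0727  0.1631  0.0248 -0.2355  0.2721]
 [-0.6771 -0.0387  1.0405 -0.5625  0.3707 -0.0712 -0.5506  0.3691]]
wax+mouth [ 0.542  -0.1801  0.1584  0.3452] 19.779069089153296
[[-0.3724 -0.6399  0.7449  0.0052  0.2041  0.0565 -0.2029  0.3139 -0.6818
   0.4078  1.0285 -0.4192]
 [-0.6214  0.0095  1.0854 -0.51    0.4129 -0.0311 -0.5144  0.4071 -0.2706
  -0.8357  0.4573  0.2886]]
bar [ 0.5087  0.2191  0.1463 -0.066 ] -3.781628765535273
[[-0.3712  0.3799  0.3831 -0.3308 -0.5827 -0.4669  0.6414 -0.0106]
 [ 0.3405 -0.0749  0.1868  0.103   0.289  -0.1395  0.2482 -0.4336]]
bar+b [ 0.5088  0.2193  0.1459 -0.0633] -3.6252638991745085
[[-0.4224  0.3258  0.3579 -0.353  -0.5817 -0.5161  0.5981 -0.0028 -0.47
   0.503 ]
 [ 0.3804 -0.0752  0.1835  0.1402  0.5638  0.1215  0.4916 -0.1777 -0.8705
  -0.2595]]
wax [ 0.5417 -0.1798  0.3502] 1.0293303533611606
wax [ 0.5417 -0.1763  0.3321] 0.5689816102747614
mo [ 0.5415 -0.1794  0.3523] 0.9880297894769683
bar [ 0.5085  0.2183 -0.0785] 0.45514652024377256
bar [ 0.5077  0.2253 -0.058 ] 0.6952932414748716
```

```bash
cat >> h.py <<'E'
from scipy.spatial.transform import Rotation as Ro
def to(xyz,yaw,ref=None):
    """jaw y = -(object y) for object yaw; tool straight down. prints row"""
    s=telemetry.read_state(); R=s["orientation"]; p=s["position"]
    y=np.array([np.sin(yaw),-np.cos(yaw),0]);z=np.array([0,0,-1.]);x=np.cross(y,z)
    G=np.c_[x,y,z]
    r=Ro.from_matrix(R.T@G).as_rotvec()/np.radians(45)
    d=R.T@(np.array(xyz)-p)/.5
    print("row",np.round(r,4),np.round(d,4))
def st():
    s=telemetry.read_state()
    print("t",round(s["t"],3),"p",np.round(s["position"],4),"F",np.round(s["ft_force"],2),"M",np.round(s["ft_torque"],2),"gap",round(s["finger_gap"],4),"tilt",np.round(s["orientation"][:,2],4),"yaw",round(float(np.arctan2(s["orientation"][0,1],-s["orientation"][1,1])),4),"q",np.round(s["qpos"],2))
E
python3 -c "
from h import *
st();to([.5,-.12,.27],-.02);to([.5,-.12,.27],-.08)"
```

```text
t 0.1 p [ 0.2682 -0.564   0.2304] F [ 0.01 -0.12  0.44] M [ 0.04  0.01 -0.05] gap 0.0853 tilt [-8.0e-04  1.6e-03 -1.0e+00] yaw 0.4439 q [ 1.06  0.38  0.02  1.37 -0.01  1.39 -0.05]
row [-2.200e-03  5.000e-04  5.906e-01] [ 0.8    -0.6031 -0.0782]
row [-2.20e-03  6.00e-04  6.67e-01] [ 0.8    -0.6031 -0.0782]
```

```bash
python3 -m handwheel '0 0 .3 .4 -.3 -.04 .4;0 0 .667 .8 -.6 -.08 .4;0 0 .667 .8 -.6 -.08 .4;0 0 .667 .8 -.6 -.08 .4;0 0 .667 .8 -.6 -.08 .4;0 0 .667 .8 -.6 -.08 .4;0 0 .667 .8 -.6 -.08 .4;0 0 .667 .8 -.6 -.08 .4;0 0 .667 .8 -.6 -.08 .4;0 0 .667 .8 -.6 -.08 .4' 30; python3 -c "
from h import *
st();to([.5085,.219,.21],-.08)"
```

```text
t: 1.35
position: [0.5006, -0.1217, 0.2709]
orientation: [[0.997, -0.079, -0.001], [-0.079, -0.997, -0.0], [-0.001, 0.0, -1.0]]
ft_force: [-0.8, -0.8, 1.0]
finger_gap: 0.0598
t 1.35 p [ 0.5006 -0.1217  0.2709] F [-0.82 -0.77  0.98] M [-0.03  0.02  0.02] gap 0.0598 tilt [-9.e-04 -0.e+00 -1.e+00] yaw -0.0791 q [ 0.42  0.14 -0.27  1.59  0.04  1.41 -1.51]
row [0.0002 0.0012 0.0012] [-0.038  -0.6806  0.1217]
```

```bash
python3 -m handwheel '0 0 0 -.038 -.681 .05 .4;0 0 0 -.038 -.681 .05 .4;0 0 0 -.038 -.681 .05 .4;0 0 0 -.038 -.681 .06 .4;0 0 0 -.038 -.681 .1 .4;0 0 0 -.038 -.681 .12 .4;0 0 0 -.038 -.681 .12 .4;0 0 0 -.038 -.681 .12 .4;0 0 0 -.038 -.681 .12 .4'
python3 - <<'E'
from h import *
import cv2
st()
for n,b in(("side",(190,150,140,160)),("top",(120,130,120,110))):
    im=cams.capture(n)[:,:,::-1];x,y,w,h=b
    cv2.imwrite(f"pics/g1{n}.png",cv2.resize(im[y:y+h,x:x+w],None,fx=4,fy=3.7,interpolation=cv2.INTER_CUBIC))
to([.5085,.219,.12],-.08)
E
```

```text
t: 2.48
position: [0.5101, 0.217, 0.212]
orientation: [[0.997, -0.084, 0.001], [-0.084, -0.997, -0.001], [0.001, 0.0, -1.0]]
ft_force: [-0.4, 0.7, 0.5]
finger_gap: 0.0598
t 2.475 p [0.5101 0.217  0.212 ] F [-0.4   0.69  0.47] M [-0.   -0.    0.04] gap 0.0598 tilt [ 1.2e-03 -5.0e-04 -1.0e+00] yaw -0.0837 q [-0.03  0.28 -0.52  1.58  0.15  1.32 -2.23]
row [ 0.0001 -0.0017 -0.0034] [-0.0032 -0.0024  0.184 ]
```

View pics/g1side.png

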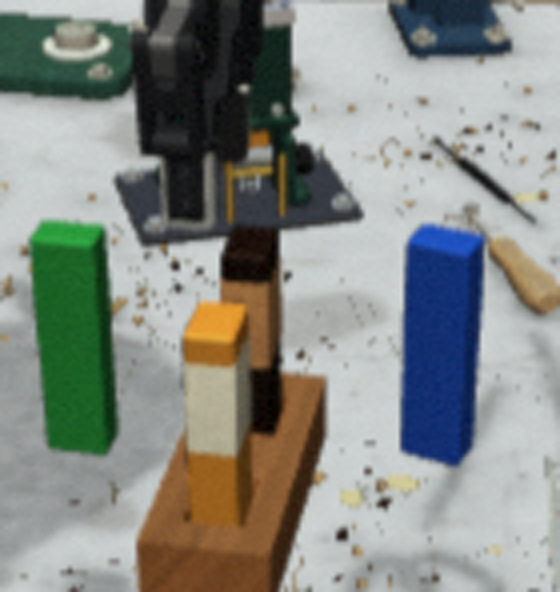

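View pics/g1top.png

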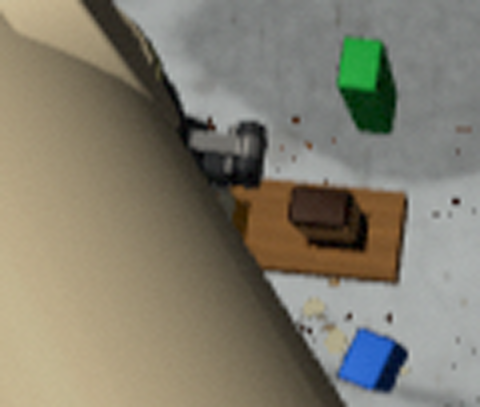

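Run:
```python
from h import *
R=telemetry.read_state()["orientation"];p=telemetry.read_state()["position"]
for k in(-.04,-.03,0,.03): print(k,proj("side",p+R[:,1]*k))
for dx in(-.011,.011): print(proj("side",p+R[:,1]*-.04+R[:,0]*dx))
print(proj("side",[.5085,.219,.15]),proj("side",place([.5085,.219,.15,-.08],[[.012,.017,0],[-.012,.017,0]])))
```

```text
-0.04 [[236.90730092 214.52456897]]
-0.03 [[238.27801916 211.60186608]]
0 [[242.20796063 203.22228012]]
0.03 [[245.88509485 195.38174036]]
[[243.47364841 215.09904406]]
[[230.37496594 213.95306956]]
[[243.757254   234.46530546]] [[234.98198689 238.924201  ]
 [248.4419348  240.1977966 ]]
```

```bash
python3 -m handwheel '0 0 0 -.003 -.005 .05 .4;0 0 0 -.003 -.005 .1 .4;0 0 0 -.003 -.005 .15 .4;0 0 0 -.003 -.005 .184 .4;0 0 0 -.003 -.005 .184 .4;0 0 0 -.003 -.005 .184 .4'
python3 - <<'E'
from h import *
import cv2
st()
for n,b in(("side",(200,180,90,130)),):
    im=cams.capture(n)[:,:,::-1];x,y,w,h=b
    cv2.imwrite(f"pics/g2{n}.png",cv2.resize(im[y:y+h,x:x+w],None,fx=4.5,fy=4.5,interpolation=cv2.INTER_CUBIC))
E
```

```text
t: 3.32
position: [0.5084, 0.222, 0.1204]
orientation: [[0.997, -0.08, 0.001], [-0.08, -0.997, 0.001], [0.001, -0.001, -1.0]]
ft_force: [0.4, 0.3, 0.6]
finger_gap: 0.0599
t 3.325 p [0.5084 0.222  0.1204] F [0.4  0.3  0.57] M [-0.05 -0.05  0.01] gap 0.0599 tilt [ 1.4e-03  6.0e-04 -1.0e+00] yaw -0.0802 q [-0.05  0.36 -0.51  1.7   0.19  1.13 -2.27]
```

View pics/g2side.png

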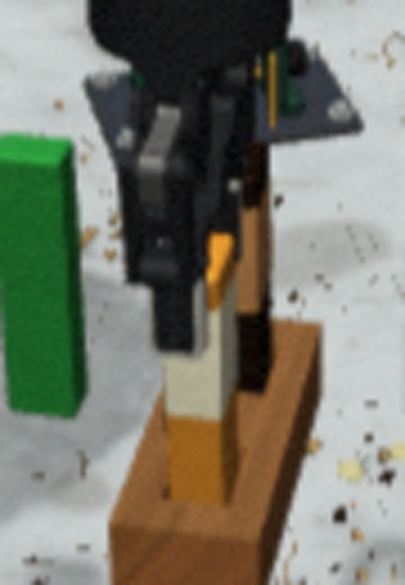

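```bash
python3 -m handwheel '0 0 0 0 0 0 .1;0 0 0 0 0 0 -.1;0 0 0 0 0 0 -.3;0 0 0 0 0 0 -.4;0 0 0 0 0 0 -.4' 30
python3 - <<'E'
from h import *
import cv2
st()
E
```

```text
t: 4.0
position: [0.5081, 0.2218, 0.1198]
orientation: [[0.997, -0.08, 0.001], [-0.08, -0.997, 0.0], [0.001, -0.0, -1.0]]
ft_force: [-0.0, -2.2, 5.2]
finger_gap: 0.0334
t 4.0 p [0.5081 0.2218 0.1198] F [-0.05 -2.18  5.24] M [-0.36  0.16 -0.  ] gap 0.0334 tilt [ 8.e-04  2.e-04 -1.e+00] yaw -0.0801 q [-0.05  0.36 -0.51  1.7   0.19  1.13 -2.27]
```

```bash
python3 -m handwheel '0 0 0 0 0 0 -.6;0 0 0 0 0 0 -.6;0 0 0 0 0 -.01 -.6;0 0 0 0 0 -.03 -.6;0 0 0 0 0 -.05 -.6;0 0 0 0 0 -.09 -.6;0 0 0 0 0 -.15 -.6;0 0 0 0 0 -.22 -.6;0 0 0 0 0 -.3 -.6;0 0 0 0 0 -.37 -.6;0 0 0 0 0 -.37 -.6;0 0 0 0 0 -.37 -.6' 50
python3 - <<'E'
from h import *
import cv2
st()
for n,b in(("side",(200,130,90,130)),):
    im=cams.capture(n)[:,:,::-1];x,y,w,h=b
    cv2.imwrite(f"pics/g3{n}.png",cv2.resize(im[y:y+h,x:x+w],None,fx=4.5,fy=4.5,interpolation=cv2.INTER_CUBIC))
to([.5420,-.1795,.31],.348)
E
```

```text
t: 5.5
position: [0.5075, 0.2217, 0.3039]
orientation: [[0.997, -0.08, -0.0], [-0.08, -0.997, -0.0], [-0.0, 0.0, -1.0]]
ft_force: [-0.6, -0.1, -1.1]
finger_gap: 0.0331
t 5.5 p [0.5075 0.2217 0.3039] F [-0.55 -0.14 -1.13] M [ 0.   -0.    0.03] gap 0.0331 tilt [-5.e-04 -2.e-04 -1.e+00] yaw -0.0799 q [-0.04  0.25 -0.53  1.42  0.12  1.51 -2.22]
row [ 0.0006  0.0021 -0.5449] [ 0.1331  0.7939 -0.0129]
```

View pics/g3side.png

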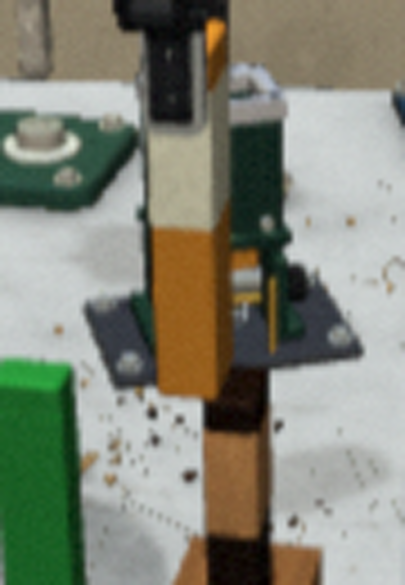

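Run:
```python
from h import *
s=telemetry.read_state();p=s["position"];yaw=-.08
print(proj("side",place([*p,yaw],[[.012,.017,-.11],[-.012,.017,-.11],[-.012,-.017,-.11],[.012,.017,-.033],[-.012,.017,-.033]])))
```

```text
[[234.58342267 218.13751409]
 [248.44039347 219.33572056]
 [252.3705876  209.76274172]
 [232.99215076 176.79715492]
 [247.52852678 177.81865963]]
```

```bash
python3 -m handwheel '0 0 -.1 .03 .1 -.01 -.6;0 0 -.2 .06 .3 -.01 -.6;0 0 -.4 .1 .6 -.01 -.6;0 0 -.545 .133 .794 -.01 -.6;0 0 -.545 .133 .794 -.01 -.6;0 0 -.545 .133 .794 -.01 -.6;0 0 -.545 .133 .794 -.01 -.6;0 0 -.545 .133 .794 -.01 -.6;0 0 -.545 .133 .794 -.01 -.6;0 0 -.545 .133 .794 -.01 -.6;0 0 -.545 .133 .794 -.01 -.6;0 0 -.545 .133 .794 -.01 -.6;0 0 -.545 .133 .794 -.01 -.6'
python3 - <<'E'
from h import *
import cv2
st()
for n,b in(("side",(210,90,80,100)),("top",(290,110,90,90))):
    im=cams.capture(n)[:,:,::-1];x,y,w,h=b
    cv2.imwrite(f"pics/g4{n}.png",cv2.resize(im[y:y+h,x:x+w],None,fx=6,fy=6,interpolation=cv2.INTER_CUBIC))
to([.5420,-.1795,.31],.348)
p=telemetry.read_state()["position"]
print(proj("side",place([*p,.348],[[.012,.017,-.108],[-.012,.017,-.108],[-.012,-.017,-.108]])))
E
```

```text
t: 7.18
position: [0.5424, -0.179, 0.3094]
orientation: [[0.94, 0.341, 0.0], [0.341, -0.94, -0.0], [0.0, 0.0, -1.0]]
ft_force: [0.1, -0.1, -0.7]
finger_gap: 0.033
t 7.175 p [ 0.5424 -0.179   0.3094] F [ 0.08 -0.09 -0.75] M [-0.    0.04  0.04] gap 0.033 tilt [ 2.e-04 -0.e+00 -1.e+00] yaw 0.3484 q [ 0.51  0.26 -0.31  1.37  0.08  1.52 -1.02]
row [-0.     -0.      0.0001] [-0.0009  0.0004 -0.0013]
[[247.79546033 134.72949209]
 [257.28328127 133.84961962]
 [254.07371524 129.51600527]]
```

View pics/g4side.png

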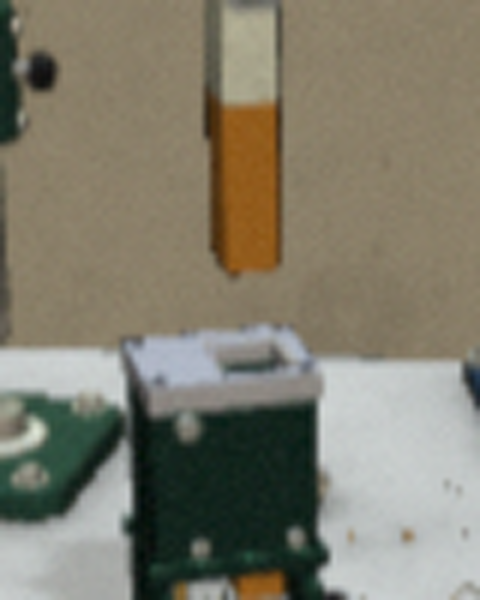

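View pics/g4top.png

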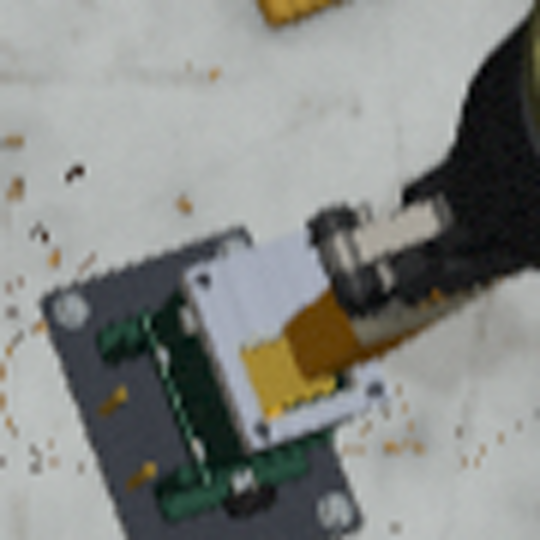

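Run:
```python
from h import *
w=[.542,-.1795,.16,.348]
L=np.array([[14.25,19.25,0],[14.25,-19.25,0],[-14.25,-19.25,0],[-14.25,19.25,0]])/1000
L2=np.array([[12,17,-108],[12,-17,-108],[-12,-17,-108],[-12,17,-108]])/1000
p=telemetry.read_state()["position"]
print("side mouth crop",(proj("side",place(w,L))+.5-[210,90])*6)
print("top mouth crop",(proj("top",place(w,L))+.5-[290,110])*6)
print("top barbottom crop",(proj("top",place([*p,.348],L2))+.5-[290,110])*6)
print("top plate crop",(proj("top",place(w,[[.05,.029,0],[.05,-.029,0],[-.024,-.029,0],[-.024,.029,0]]))+.5-[290,110])*6)
print("side plate crop",(proj("side",place(w,[[.05,.029,0],[.05,-.029,0],[-.024,-.029,0],[-.024,.029,0]]))+.5-[210,90])*6)
```

```text
side mouth crop [[228.54167124 368.25002618]
 [208.687072   336.33302301]
 [273.43471362 330.02255576]
 [295.06479948 361.59735297]]
top mouth crop [[239.1629362  348.06935768]
 [332.17559577 316.75828257]
 [358.75015195 385.76197304]
 [265.41954523 417.43995557]]
top barbottom crop [[274.03621458 327.85786246]
 [360.41888104 298.8047212 ]
 [384.07968889 359.89009729]
 [297.43578041 389.24498756]]
top plate crop [[182.99639368 269.74799449]
 [322.52326014 223.26030472]
 [391.45941071 401.48584907]
 [250.692403   449.39959574]]
side plate crop [[148.76080546 385.18654805]
 [122.2760486  336.43298974]
 [290.00839646 320.18939856]
 [323.50525937 367.59426905]]
```

```bash
python3 -m handwheel '0 0 0 0 0 .02 -.6;0 0 0 0 0 .05 -.6;0 0 0 0 0 .07 -.6;0 0 0 0 0 .08 -.6;0 0 0 0 0 .09 -.6;0 0 0 0 0 .1 -.6;0 0 0 0 0 .1 -.6'; python3 -c "
from h import *
st()"
python3 - <<'E'
from h import *
import cv2
for n,b in(("side",(210,90,80,100)),("top",(290,110,90,90))):
    im=cams.capture(n)[:,:,::-1];x,y,w,h=b
    cv2.imwrite(f"pics/g5{n}.png",cv2.resize(im[y:y+h,x:x+w],None,fx=6,fy=6,interpolation=cv2.INTER_CUBIC))
E
```

```text
t: 8.15
position: [0.5422, -0.1792, 0.259]
orientation: [[0.94, 0.341, -0.0], [0.341, -0.94, 0.0], [-0.0, -0.0, -1.0]]
ft_force: [-0.1, 0.2, -1.4]
finger_gap: 0.0336
t 8.15 p [ 0.5422 -0.1792  0.259 ] F [-0.07  0.21 -1.39] M [-0.01 -0.02  0.02] gap 0.0336 tilt [-5.e-04  2.e-04 -1.e+00] yaw 0.348 q [ 0.51  0.27 -0.31  1.47  0.08  1.42 -1.02]
```

View pics/g5side.png

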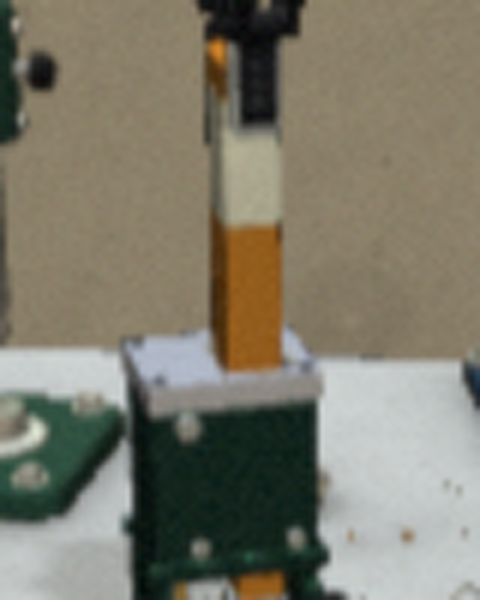

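View pics/g5top.png

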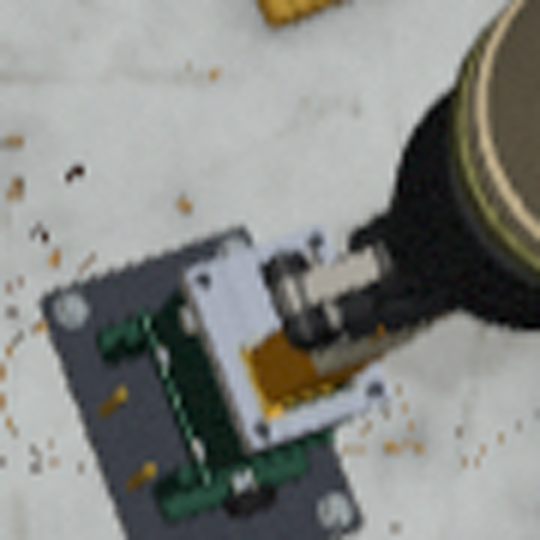

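```bash
for k in 1; do python3 -m handwheel '0 0 0 -.003 0 .005 -.6;0 0 0 -.003 0 .01 -.6;0 0 0 -.003 0 .015 -.6;0 0 0 -.003 0 .02 -.6;0 0 0 -.003 0 .025 -.6;0 0 0 -.003 0 .03 -.6;0 0 0 -.003 0 .03 -.6'; done; python3 -c "
from h import *
st()"; python3 -m handwheel '0 0 0 0 0 .005 -.6;0 0 0 0 0 .01 -.6;0 0 0 0 0 .015 -.6;0 0 0 0 0 .02 -.6;0 0 0 0 0 .02 -.6'; python3 -c "
from h import *
st()"
```

```text
t: 9.12
position: [0.5413, -0.1797, 0.2445]
orientation: [[0.94, 0.341, 0.001], [0.341, -0.94, 0.0], [0.001, 0.0, -1.0]]
ft_force: [0.3, -0.4, 4.1]
finger_gap: 0.0335
t 9.125 p [ 0.5413 -0.1797  0.2445] F [ 0.32 -0.42  4.09] M [ 0.2  -0.1  -0.06] gap 0.0335 tilt [ 0.001  0.    -1.   ] yaw 0.3481 q [ 0.51  0.28 -0.31  1.49  0.08  1.38 -1.02]
t: 9.75
position: [0.5405, -0.18, 0.2338]
orientation: [[0.94, 0.341, -0.001], [0.341, -0.94, 0.0], [-0.001, -0.0, -1.0]]
ft_force: [-2.0, -1.2, 3.9]
finger_gap: 0.0333
t 9.75 p [ 0.5405 -0.18    0.2338] F [-1.96 -1.22  3.91] M [-0.21  0.45  0.01] gap 0.0333 tilt [-0.0012  0.     -1.    ] yaw 0.3477 q [ 0.51  0.28 -0.31  1.51  0.09  1.36 -1.03]
```

```bash
python3 -m handwheel '0 0 0 0 0 .005 -.6;0 0 0 0 0 .01 -.6;0 0 0 0 0 .015 -.6;0 0 0 0 0 .02 -.6;0 0 0 0 0 .02 -.6'; python3 -c "
from h import *
st()";  python3 -m handwheel '0 0 0 0 0 .005 -.6;0 0 0 0 0 .01 -.6;0 0 0 0 0 .015 -.6;0 0 0 0 0 .02 -.6;0 0 0 0 0 .02 -.6'; python3 -c "
from h import *
st()"
```

```text
t: 10.38
position: [0.5405, -0.1799, 0.2238]
orientation: [[0.94, 0.341, -0.001], [0.341, -0.94, 0.0], [-0.001, -0.001, -1.0]]
ft_force: [-2.5, -0.6, 2.7]
finger_gap: 0.0329
t 10.375 p [ 0.5405 -0.1799  0.2238] F [-2.53 -0.56  2.73] M [-0.29  0.79 -0.01] gap 0.0329 tilt [-1.1e-03  2.0e-04 -1.0e+00] yaw 0.3478 q [ 0.51  0.29 -0.31  1.53  0.09  1.34 -1.03]
t: 11.0
position: [0.5407, -0.1798, 0.214]
orientation: [[0.94, 0.341, -0.001], [0.341, -0.94, 0.0], [-0.001, -0.0, -1.0]]
ft_force: [-3.0, -0.4, 1.3]
finger_gap: 0.0329
t 11.0 p [ 0.5407 -0.1798  0.214 ] F [-3.05 -0.45  1.31] M [-0.35  0.71  0.05] gap 0.0329 tilt [-6.e-04  2.e-04 -1.e+00] yaw 0.348 q [ 0.51  0.29 -0.31  1.54  0.09  1.32 -1.03]
```

```bash
cat > ref.py <<'E'
import sys
from h import *
import cv2
st()
im=cams.capture("side")[:,:,::-1]; cv2.imwrite("pics/raw_%s.png"%sys.argv[1],im)
cv2.imwrite("pics/r_%s.png"%sys.argv[1],cv2.resize(im[175:215,225:275],None,fx=12,fy=12,interpolation=cv2.INTER_CUBIC))
E
python3 ref.py ref; python3 -m handwheel '0 0 0 0 0 .004 -.6;0 0 0 0 0 .008 -.6;0 0 0 0 0 .008 -.6';python3 -m handwheel '0 0 0 0 0 .004 -.6;0 0 0 0 0 .008 -.6;0 0 0 0 0 .008 -.6'
```

```text
t 11.0 p [ 0.5407 -0.1798  0.214 ] F [-3.05 -0.45  1.31] M [-0.35  0.71  0.05] gap 0.0329 tilt [-6.e-04  2.e-04 -1.e+00] yaw 0.348 q [ 0.51  0.29 -0.31  1.54  0.09  1.32 -1.03]
t: 11.42
position: [0.5404, -0.1799, 0.2097]
orientation: [[0.94, 0.341, -0.001], [0.341, -0.94, 0.0], [-0.001, -0.001, -1.0]]
ft_force: [-3.6, -1.8, -0.2]
finger_gap: 0.0336
t: 11.8
position: [0.5408, -0.1798, 0.2061]
orientation: [[0.94, 0.341, -0.0], [0.341, -0.94, 0.0], [-0.0, -0.0, -1.0]]
ft_force: [-2.7, -1.2, -0.1]
finger_gap: 0.0332
```

View pics/r_ref.png

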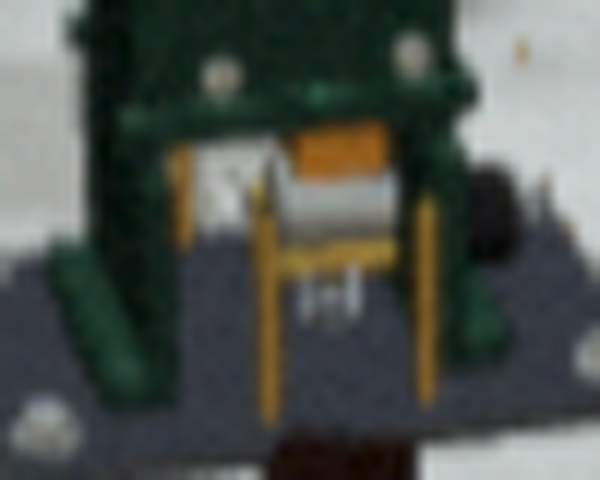

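```bash
for i in 1; do python3 -m handwheel '0 0 0 0 0 .004 -.6;0 0 0 0 0 .004 -.6' |egrep 'pos|force'; python3 -m handwheel '0 0 0 0 0 .004 -.6;0 0 0 0 0 .004 -.6' |egrep 'pos|force'; python3 -m handwheel '0 0 0 0 0 .004 -.6;0 0 0 0 0 .004 -.6' |egrep 'pos|force'; done
```

```text
position: [0.5409, -0.1798, 0.2042]
ft_force: [-3.2, -1.4, -0.6]
position: [0.5409, -0.1797, 0.2021]
ft_force: [-3.8, -1.9, -0.7]
position: [0.5408, -0.1797, 0.2001]
ft_force: [-3.6, -1.4, -0.3]
```

```bash
for i in 1; do python3 -m handwheel '0 0 0 0 0 .004 -.6;0 0 0 0 0 .004 -.6' |egrep 'pos|force'; python3 -m handwheel '0 0 0 0 0 .004 -.6;0 0 0 0 0 .004 -.6' |egrep 'pos|force'; done
```

```text
position: [0.5408, -0.1797, 0.1981]
ft_force: [-3.8, -2.3, 0.2]
position: [0.5408, -0.1798, 0.1961]
ft_force: [-3.3, -1.7, 0.2]
```

```bash
python3 -m handwheel '0 0 0 0 0 .004 -.6;0 0 0 0 0 .004 -.6' |egrep 'pos|force'; python3 -m handwheel '0 0 0 0 0 .004 -.6;0 0 0 0 0 .004 -.6' |egrep 'pos|force'
```

```text
position: [0.5408, -0.1797, 0.1941]
ft_force: [-3.7, -2.2, -0.0]
position: [0.5408, -0.1797, 0.1921]
ft_force: [-3.3, -1.9, 0.3]
```

```bash
python3 -m handwheel '0 0 0 0 0 .004 -.6;0 0 0 0 0 .004 -.6' |egrep 'pos|force'; python3 -m handwheel '0 0 0 0 0 .004 -.6;0 0 0 0 0 .004 -.6' |egrep 'pos|force'; python3 ref.py b
```

```text
position: [0.5408, -0.1797, 0.1901]
ft_force: [-3.2, -1.3, 0.0]
position: [0.5408, -0.1797, 0.1881]
ft_force: [-3.1, -1.9, 0.0]
t 14.05 p [ 0.5408 -0.1797  0.1881] F [-3.08 -1.91  0.03] M [-0.46  1.04  0.07] gap 0.0333 tilt [-3.e-04  1.e-04 -1.e+00] yaw 0.348 q [ 0.51  0.31 -0.31  1.58  0.1   1.27 -1.03]
```

View pics/r_b.png

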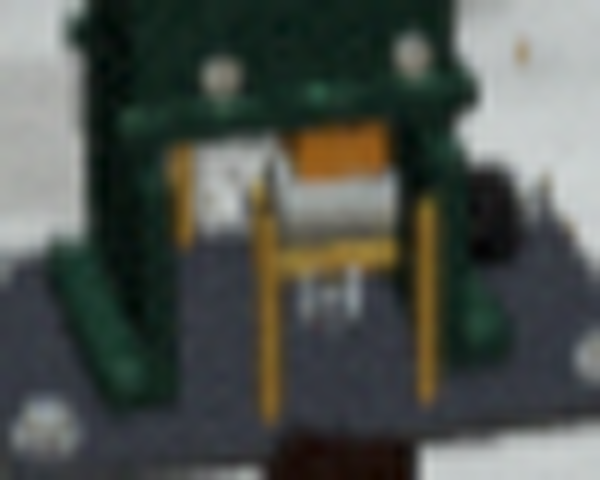

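Roller unmoved (stub/roller edge still at crop row 180). Depth about 80 mm; continuing.

```bash
python3 -m handwheel '0 0 0 0 0 .003 -.6;0 0 0 0 0 .003 -.6' |egrep 'pos|force'; python3 -m handwheel '0 0 0 0 0 .003 -.6;0 0 0 0 0 .003 -.6' |egrep 'pos|force'
```

```text
position: [0.541, -0.1797, 0.1869]
ft_force: [-3.6, -0.8, 1.8]
position: [0.541, -0.1797, 0.1855]
ft_force: [-3.5, -1.9, 3.7]
```

```bash
python3 -m handwheel '0 0 0 0 0 .003 -.6;0 0 0 0 0 .003 -.6' |egrep 'pos|force'
```

```text
position: [0.541, -0.1798, 0.1839]
ft_force: [-3.5, -2.1, 4.2]
```

```bash
python3 -m handwheel '0 0 0 0 0 .003 -.6;0 0 0 0 0 .003 -.6' |egrep 'pos|force'; python3 -m handwheel '0 0 0 0 0 .003 -.6;0 0 0 0 0 .003 -.6' |egrep 'pos|force'; python3 ref.py c
```

```text
position: [0.541, -0.1798, 0.1824]
ft_force: [-4.0, -0.9, 4.1]
position: [0.5411, -0.1798, 0.1811]
ft_force: [-4.6, -2.3, 6.7]
t 15.35 p [ 0.5411 -0.1798  0.1811] F [-4.56 -2.26  6.68] M [-0.27  1.25  0.08] gap 0.0332 tilt [ 5.e-04 -1.e-04 -1.e+00] yaw 0.348 q [ 0.51  0.31 -0.31  1.59  0.1   1.25 -1.04]
```

View pics/r_c.png

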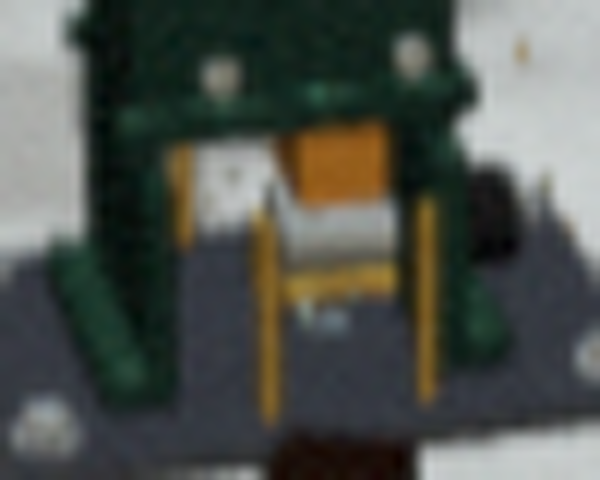

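```bash
cat > shift.py <<'E'
import sys,cv2,numpy as np
from h import *
a=cv2.imread("pics/raw_ref.png").astype(np.float32);b=cv2.imread("pics/raw_%s.png"%sys.argv[1]).astype(np.float32)
k=8
def up(i,x0,y0,x1,y1): return cv2.resize(i[y0:y1,x0:x1],None,fx=k,fy=k,interpolation=cv2.INTER_CUBIC)
for nm,(x0,y0,x1,y1) in dict(roller=(249,187,258,199),bolt=(242,178,247,184)).items():
    r=cv2.matchTemplate(up(b,x0-1,y0-2,x1+1,y1+7),up(a,x0,y0,x1,y1),cv2.TM_CCOEFF_NORMED)
    _,v,_,l=cv2.minMaxLoc(r);print(nm,"dpx",l[0]/k-1,l[1]/k-2,round(v,3))
u=proj("side",[[.54,-.18,.045],[.54,-.18,.055]]);print("px/mm",(u[0]-u[1])/10)
E
python3 shift.py c
```

```text
roller dpx 0.0 2.125 0.942
bolt dpx 0.0 0.0 0.985
px/mm [0.00546124 0.33955821]
```

```bash
python3 -m handwheel '0 0 0 0 0 .002 -.6;0 0 0 0 0 .002 -.6;0 0 0 0 0 .002 -.6' |egrep 'pos|force'; python3 ref.py d;python3 shift.py d
```

```text
position: [0.5411, -0.1798, 0.1802]
ft_force: [-4.7, -1.1, 5.3]
t 15.775 p [ 0.5411 -0.1798  0.1802] F [-4.69 -1.08  5.32] M [-0.2   1.31  0.08] gap 0.0332 tilt [ 5.e-04 -1.e-04 -1.e+00] yaw 0.348 q [ 0.51  0.31 -0.31  1.59  0.1   1.25 -1.04]
roller dpx 0.0 2.375 0.929
bolt dpx 0.125 0.0 0.989
px/mm [0.00546124 0.33955821]
```

```bash
python3 -m handwheel '0 0 0 0 0 0 -.1;0 0 0 0 0 0 .1;0 0 0 0 0 0 .3;0 0 0 0 0 0 .4;0 0 0 0 0 0 .4'; python3 ref.py e;python3 shift.py e
```

```text
t: 16.45
position: [0.541, -0.1797, 0.1798]
orientation: [[0.94, 0.341, 0.0], [0.341, -0.94, 0.0], [0.0, -0.0, -1.0]]
ft_force: [-0.9, -0.0, -0.2]
finger_gap: 0.0597
t 16.45 p [ 0.541  -0.1797  0.1798] F [-0.89 -0.01 -0.25] M [-0.02 -0.01 -0.01] gap 0.0597 tilt [ 1.e-04  1.e-04 -1.e+00] yaw 0.3481 q [ 0.51  0.31 -0.31  1.59  0.1   1.25 -1.04]
roller dpx 0.0 1.625 0.94
bolt dpx 0.125 0.0 0.989
px/mm [0.00546124 0.33955821]
```

View pics/raw_e.png

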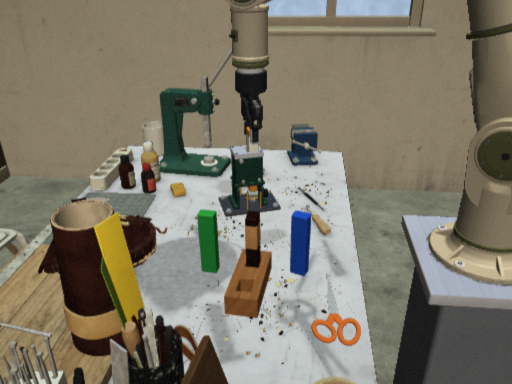

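```bash
python3 -m handwheel '0 0 0 0 0 0 0;0 0 0 0 0 0 -.3;0 0 0 0 0 0 -.5;0 0 0 0 0 0 -.5;0 0 0 0 0 0 -.5' 40; python3 ref.py f;python3 shift.py f
```

```text
t: 17.12
position: [0.5411, -0.1799, 0.18]
orientation: [[0.94, 0.341, 0.0], [0.341, -0.94, -0.0], [0.0, 0.0, -1.0]]
ft_force: [0.8, -1.5, 1.0]
finger_gap: 0.0336
t 17.125 p [ 0.5411 -0.1799  0.18  ] F [ 0.79 -1.49  1.02] M [-0.31 -0.09  0.1 ] gap 0.0336 tilt [ 4.e-04 -2.e-04 -1.e+00] yaw 0.348 q [ 0.51  0.31 -0.31  1.59  0.1   1.25 -1.04]
roller dpx 0.0 1.625 0.943
bolt dpx 0.125 0.0 0.99
px/mm [0.00546124 0.33955821]
```

```bash
python3 -m handwheel '0 0 0 0 0 .003 -.5;0 0 0 0 0 .006 -.5;0 0 0 0 0 .006 -.5' |egrep 'pos|force'; python3 -m handwheel '0 0 0 0 0 .003 -.5;0 0 0 0 0 .003 -.5;0 0 0 0 0 .003 -.5' |egrep 'pos|force'; python3 ref.py g;python3 shift.py g
```

```text
position: [0.5411, -0.1799, 0.1776]
ft_force: [-1.4, -1.0, 6.2]
position: [0.5412, -0.18, 0.1763]
ft_force: [-1.4, 0.2, 7.2]
t 17.925 p [ 0.5412 -0.18    0.1763] F [-1.45  0.16  7.24] M [-0.08  0.46  0.08] gap 0.0333 tilt [ 1.1e-03 -5.0e-04 -1.0e+00] yaw 0.3477 q [ 0.51  0.32 -0.31  1.6   0.1   1.24 -1.04]
roller dpx 0.0 2.875 0.964
bolt dpx 0.125 0.0 0.989
px/mm [0.00546124 0.33955821]
```

```bash
python3 -m handwheel '0 0 0 0 0 .0012 -.5;0 0 0 0 0 .0012 -.5' |egrep 'pos|force'; python3 -m handwheel '0 0 0 0 0 0 -.15;0 0 0 0 0 0 -.05;0 0 0 0 0 0 .1;0 0 0 0 0 0 .3;0 0 0 0 0 0 .4;0 0 0 0 0 0 .4'|egrep 'pos|force|gap'; python3 ref.py i;python3 shift.py i
```

```text
position: [0.5412, -0.1799, 0.1759]
ft_force: [-2.0, -0.1, 8.3]
position: [0.5409, -0.1797, 0.1747]
ft_force: [0.1, -0.0, 0.5]
finger_gap: 0.06
t 18.975 p [ 0.5409 -0.1797  0.1747] F [ 0.12 -0.03  0.47] M [-0.02 -0.01  0.02] gap 0.06 tilt [ 0.e+00  1.e-04 -1.e+00] yaw 0.3481 q [ 0.51  0.32 -0.31  1.6   0.1   1.24 -1.04]
roller dpx 0.0 2.625 0.936
bolt dpx 0.125 0.0 0.989
px/mm [0.00546124 0.33955821]
```

```bash
python3 -m handwheel '0 0 0 0 0 -.02 .4;0 0 0 0 0 -.06 .4;0 0 0 0 0 -.14 .4;0 0 0 0 0 -.24 .4;0 0 0 0 0 -.3 .4;0 0 0 0 0 -.3 .4;0 0 0 0 0 -.3 .4;0 0 0 0 0 -.3 .4'; python3 ref.py j;python3 shift.py j
python3 - <<'E'
import cv2
im=cv2.imread("pics/raw_j.png");cv2.imwrite("pics/j2.png",cv2.resize(im[90:220,200:300],None,fx=4.5,fy=4.5,interpolation=cv2.INTER_CUBIC))
E
```

```text
t: 20.02
position: [0.5404, -0.1797, 0.3235]
orientation: [[0.94, 0.341, -0.002], [0.341, -0.94, 0.001], [-0.002, -0.001, -1.0]]
ft_force: [-0.6, 0.8, -0.2]
finger_gap: 0.0601
t 20.025 p [ 0.5404 -0.1797  0.3235] F [-0.64  0.78 -0.23] M [ 0.   -0.03 -0.02] gap 0.0601 tilt [-2.1e-03  7.0e-04 -1.0e+00] yaw 0.3481 q [ 0.51  0.26 -0.31  1.34  0.08  1.55 -1.02]
roller dpx 0.0 2.625 0.935
bolt dpx 0.0 0.0 0.989
px/mm [0.00546124 0.33955821]
```

View pics/j2.png

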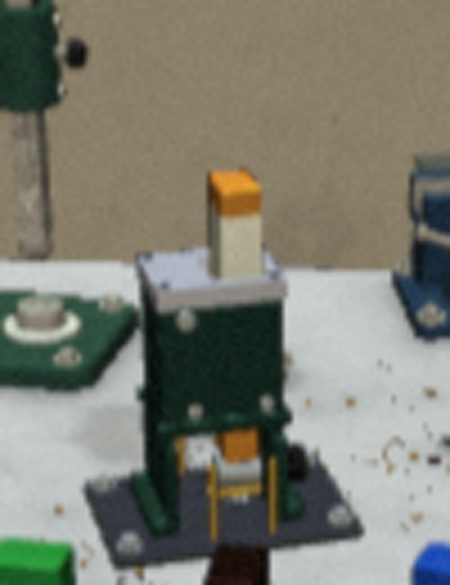

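View pics/r_j.png

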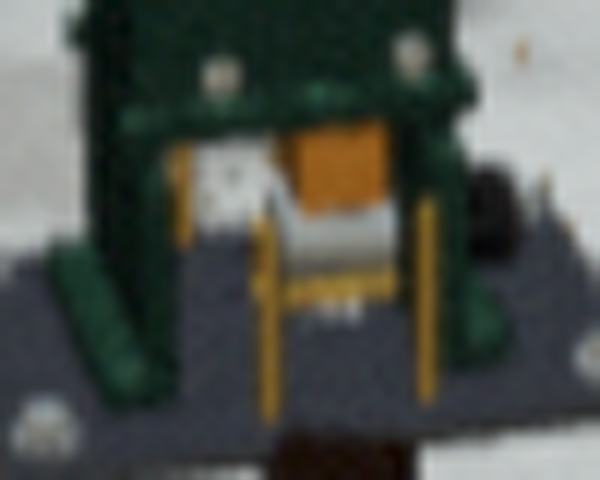

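```bash
python3 -c "
from plant import workorder
print(workorder.job_done())"
```

```text
the job is handed in; nothing more can be done
None
```

The amber bar is in the strap waxer, gripped by the flap and holding the roller loaded at about 7.7 mm of its 14 mm travel. The job was handed in at about 20 s.

I lifted the bar from the stand, pushed it upright past the flap (about 5 N) and met the stub about 81 mm down. I then pressed it in small steps and let go.

- **Second press:** after the first release, from about 7.0 mm, the bar sprang back to about 4.8 mm. I gripped it again, pressed to about 9 mm (wrist force 8.3 N) and let go.
- **Last checks:** the side picture taken with the arm lifted clear showed the roller at the same 7.7 mm as just after release, read to about ±0.4 mm. That is slightly over half travel. The bar stood upright in the mouth, wrist force was near zero, and the dark bar was still in its place in the stand.
- **What disagreed:** the two views differed by about 3 mm (waxer) and 7 mm (bar) in y, and the bar's measured top was about 4 mm below the height in the text. The first press and release also lost about 2.2 mm of roller travel, against about 1.3 mm in the second.

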